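# Charge the mill: slide the tub over and rock the seesaw gate of the ball feeder

## Task

The blue tub already has its large brown mill balls and now needs the five small white ones that wait in the right-hand lane of the ball feeder (right as the robot sees it). With the fingers, slide the tub along the table until it stands under the right-hand spout, then press down the raised left end of the red seesaw gate so that it rocks over its pivot, stays there, and all the white balls roll down into the tub. Do not lift or tip the tub, do not touch the balls, do not work the gate by its right-hand end, and leave everything else as it stands.

Things in the scene. Friction and masses are not known exactly. Their poses are not given: they have to be found in the camera images.
- feeder: the ball feeder, a sheet-steel bench fixture on grey legs, 230 x 180 mm in plan, fixed. Origin on the table below the gate's pivot; x points to its high back end (away from the robot), y to its left. Two open lanes, 34 mm wide, at y = +60 mm (left, empty) and y = -60 mm (right, five balls waiting), slope down 9 degrees towards -x. Front edge of its 10 mm foot plate: x = -35 mm
- lip_right (a point): front end of the right lane's floor, feeder frame (-55, -60, 88) mm; the sheet's underside is 84 mm above the table there, the lane's walls reach 112 mm, and the left lane is the same
- spout_right (a point): the point on the table where the middle of the tub belongs when it stands under the spout of the right lane: feeder frame (-110, -60, 0) mm. There the tub's back wall is 5 mm in front of the foot plate and reaches 15 mm in under the spout; a tub centred within 30 mm of it catches all the balls
- pivot (a point): the gate's pivot, feeder frame (0, 0, 147) mm; its axis is the feeder's x
- gate_tilt (a joint): the seesaw gate, a red bar 240 mm long across both lanes with a round steel tumbler weight standing over its pivot (top 77 mm above the pivot). Radians: +0.27 = left end up and right lane shut (the start), 0 = level, -0.27 = on its other stop, left end down and right lane open. It needs under 2 N at the pad; once past level the tumbler weight takes it on to the stop and keeps it there
- gate: the same seesaw gate. Origin on the pivot; its y runs along the bar to the left end, z up out of the bar; turns with it. The bar is 20 mm wide and 8 mm thick; near each end it has a round yellow pad 44 mm across, and under it over each lane an aluminium tongue that shuts that lane when its end is down
- press_pad (a point): middle of the top face of the yellow pad on the gate's raised left end, 100 mm out from the pivot and 12 mm above the bar's middle line (about 185 mm above the table at the start, 132 mm with the gate on its other stop)
- tub: blue open plastic tub, 140 mm (its x) by 120 mm (its y), 70 mm high, walls 4 mm, about 0.3 kg, origin under its centre. It stands on the table in front of the feeder's left lane, roughly square with the feeder, with two large brown balls in it; its back wall is 0 to 20 mm in front of the foot plate and it is slid to the feeder's -y
- tub_centre (a point): middle of the tub, half-way up (35 mm)
- ball0_center (a point): centre of a small white ceramic mill ball, 25 mm across, 29 g, waiting in the right lane behind the gate; rolls by itself when the gate opens
- ball1_center (a point): centre of a small white ceramic mill ball, 25 mm across, 29 g, waiting in the right lane behind the gate; rolls by itself when the gate opens
- ball2_center (a point): centre of a small white ceramic mill ball, 25 mm across, 29 g, waiting in the right lane behind the gate; rolls by itself when the gate opens
- ball3_center (a point): centre of a small white ceramic mill ball, 25 mm across, 29 g, waiting in the right lane behind the gate; rolls by itself when the gate opens
- ball4_center (a point): centre of a small white ceramic mill ball, 25 mm across, 29 g, waiting in the right lane behind the gate; rolls by itself when the gate opens
- pebble0_center (a point): centre of a large brown mill ball, 36 mm across, loose in the tub; rolls about in it
- pebble1_center (a point): centre of a large brown mill ball, 36 mm across, loose in the tub; rolls about in it
- oxide_jar: amber glass jar with black lid, 60 mm across, 85 mm tall, origin under its centre; to be left alone
- water_bottle: white plastic bottle, 54 mm across, 125 mm tall, origin under its centre; to be left alone
- mug: blue ceramic mug, 80 mm across, 85 mm tall, origin under its centre; to be left alone
- glaze_pot: closed terracotta pot, 84 mm across, 60 mm tall, origin under its centre; to be left alone
- brush: flat brush lying on the table, origin under its centre; to be left alone
- spanner: steel spanner lying on the table, origin under its centre; to be left alone

How it is judged (in metres and radians):
On the way, in this order (a step that is already met when the one before it is completed fails the run):
1. the tub stands under the right-hand spout (centre within 32 mm of its place) while the gate still shuts the right lane (horizontal distance between tub_centre and spout_right below 0.032 m and value of joint gate_tilt above 0.2 rad and linear speed of tub below 0.02 m/s), for 0.2 s.
2. the fingers press the raised left end of the gate down from above (contact force between the fingers and gate above 0.1 N and z of the grasp point in the frame of press_pad above 0 m and y of the grasp point in the frame of feeder above 0.02 m and value of joint gate_tilt below 0.19 rad).
3. the gate is over on its other stop (value of joint gate_tilt below -0.22 rad), for 0.2 s.
At the end, for the whole second after the job is handed in: all five white balls and both brown balls lie inside the tub; the tub stands upright and still on the table, its centre within 32 mm (in plan) of its place under the right-hand spout; the gate rests on its other stop (joint below -0.22) (horizontal distance between tub_centre and spout_right below 0.032 m and angle between tub's own z axis and vertical below 0.1 rad and height (world z) of tub_centre below 0.042 m and linear speed of tub below 0.02 m/s and value of joint gate_tilt below -0.22 rad and x of ball0_center in the frame of tub between -0.068 and 0.068 m and y of ball0_center in the frame of tub between -0.058 and 0.058 m and z of each of ball0_center, ball1_center, ball2_center, ball3_center, ball4_center, pebble0_center, pebble1_center in the frame of tub below 0.068 m and x of ball1_center in the frame of tub between -0.068 and 0.068 m and y of ball1_center in the frame of tub between -0.058 and 0.058 m and x of ball2_center in the frame of tub between -0.068 and 0.068 m and y of ball2_center in the frame of tub between -0.058 and 0.058 m and x of ball3_center in the frame of tub between -0.068 and 0.068 m and y of ball3_center in the frame of tub between -0.058 and 0.058 m and x of ball4_center in the frame of tub between -0.068 and 0.068 m and y of ball4_center in the frame of tub between -0.058 and 0.058 m and x of pebble0_center in the frame of tub between -0.068 and 0.068 m and y of pebble0_center in the frame of tub between -0.058 and 0.058 m and x of pebble1_center in the frame of tub between -0.068 and 0.068 m and y of pebble1_center in the frame of tub between -0.058 and 0.058 m); the robot touches nothing.
It fails at once if the tub is lifted or tipped (10 mm or 0.2 rad) (height (world z) of tub_centre above 0.045 m or angle between tub's own z axis and vertical above 0.2 rad).
It fails at once if a ball is touched by the robot (contact force between any of the arm, the fingers and ball0 above 0.2 N or contact force between any of the arm, the fingers and ball1 above 0.2 N or contact force between any of the arm, the fingers and ball2 above 0.2 N or contact force between any of the arm, the fingers and ball3 above 0.2 N or contact force between any of the arm, the fingers and ball4 above 0.2 N or contact force between any of the arm, the fingers and pebble0 above 0.2 N or contact force between any of the arm, the fingers and pebble1 above 0.2 N).
It fails at once if the gate is worked by its right-hand end (contact force between the fingers and gate above 0.5 N and y of the grasp point in the frame of feeder below -0.02 m).
It fails at once if something else on the table is moved by more than 25 mm (distance of any of oxide_jar, water_bottle, mug, glaze_pot, brush, spanner from where it was at the start of the episode above 0.025 m).
It also fails if it takes over 48 s, if anything falls off the work surface, if the arm or the gripper's body presses on something with over 40 N, if the wrist force passes 120 N, or if a joint passes its speed limit or range.

## Robot

A 6-joint arm with a two-finger parallel gripper is mounted at the origin on the work surface. World frame = base frame: x ahead of the robot, y to its left, z up, the work surface at z = 0. Lengths are in mm, angles in degrees, forces in N, time in s.
With the tool pointing down it reaches from about 300 to 850 mm from the base axis. Payload 4.2 kg.
Tool frame: the origin (TCP) lies between the finger pads; the fingertips stand 22 mm ahead of it and the grasp point (between the pads) lies 3 mm ahead of it; z points along the fingers, y is the direction in which the jaws open and shut (so a half turn about z gives the same grasp; the last joint's range is limited). The gripper opens to 91 mm and grips with 3 to 60 N. Pads are 32 mm wide; open, the fingers measure 118 mm over their backs; the gripper's body (76 mm by 178 mm) begins 60 mm behind the grasp point.
Start: joints at [72.422, 18.312, 89.639, -0, 72.044, -1.146], TCP at [162.66, 551.528, 235.976] pointing down, gripper open.
Joint ranges: [-177.97, 177.97], [-48.28, 115.42], [12.27, 149.76], [-77.06, 257.06], [2.81, 150.46], [-146.56, 146.56]. Speed limits (degrees/s): [147.25, 147.25, 180, 180, 180, 180].

## Interface

Orientations are given as [roll, pitch, yaw] about the fixed x, y, z axes, in that order (R = Rz(yaw) Ry(pitch) Rx(roll)).
In Python, from workcell import telemetry, cams, env gives the robot as it stands.
- The arm moves only by the shell command python3 -m inch 'ROWS' [FORCE]. ROWS is JSON, a list of rows, each an object of numbers: "x", "y", "z": the shift along the tool's x, y, z in cm; "yaw": the turn about the tool's z in units of 5 degrees (1.0 is 5 degrees); "gripper": the gripper's target within -1 to 1 (fully open at 1, half-way at 0, shut at -1). A call has 1 to 12 rows; each row shifts and turns the commanded pose from where the row before left it, along the tool's axes as they then stand; what a row does not reach is not made up. A row lasts 1/12 s, in which the tool goes at most 41.7 mm and 7.16 degrees, less where a joint would pass 70% of its speed; a pose out of reach is approached as far as the arm can. A call is refused whole if a number of a shift passes 4.17 or a number of a turn 1, either way. A call with a gripper value outside its range is refused whole. The fingers move at their own pace and stop on an object; FORCE is the grip in N (left out, the last holds). Time passes only in rows, so rows that do not move let the fingers close. It gives the time, the measured TCP pose, the force and the opening at its end, in the units of the state.
- telemetry.state(): the state, without advancing time (a new reading comes with each control period).
- cams.grab_frame(name): name is "scene" or "side" or "wrist"; returns a dict with "pixels" (384x512x3 uint8, red, green, blue), "mtx" (3x3 intrinsics, pixels), "distortion" ([k1, k2, p1, p2, k3] as OpenCV has them; the pictures are not rectified), "rvec" (rotation vector, rad) and "tvec" (3), from world to camera coordinates, as OpenCV has them. Camera axes: x right, y down, z forward; pixel columns grow to the right and rows downward; lengths in mm; the calibration is good to about 2 mm. A picture is of the moment at which its call begins. There is no depth.
- env.job_done(): hands the job in, once; it reports no verdict.
The state is a dict: "time_s": time; "qpos": joint angles; "qvel": joint speeds; "effort": joint torques, N m; "ee_pos": TCP position; "ee_rot": TCP orientation; "force": force on the tool from outside, world axes, zero at the start; "torque": the same for the moment, N m; "gripper_width": finger opening in mm.
Only numpy, scipy, OpenCV 4.12 (cv2) and the standard library are available. Lean on these libraries where they do the work, as an engineer would, in place of code of your own. Each camera call takes 0.05 s, during which the arm holds its last target. There are 200 camera calls.

## Working session

There is one attempt and no reset: what is moved stays moved. The work goes in short steps, Python scripts to look and compute and a shell command to move; the robot and the scene stay as the last step left them, time stands still between calls to the robot, and variables do not carry over. Pictures are saved under pics/ and viewed, about 8 in all and at most 12, crops included, and the job is handed in when it is done.

```bash
ls; mkdir -p pics
cat > h.py <<'E'
import cv2,numpy as np
from workcell import telemetry,cams,env
def grab(n,f):
    d=cams.grab_frame(n); np.savez('pics/'+f+'.npz',**{k:np.array(v) for k,v in d.items()})
    cv2.imwrite('pics/'+f+'.png',cv2.cvtColor(d['pixels'],cv2.COLOR_RGB2BGR)); return d
def load(f): return np.load('pics/'+f+'.npz')
def ray(d,u,v):
    p=cv2.undistortPoints(np.array([[[u,v]]],float),d['mtx'],d['distortion'])[0,0]
    R=cv2.Rodrigues(d['rvec'])[0]; return -R.T@d['tvec'].ravel(), R.T@np.array([*p,1])
def at_z(d,u,v,z):
    c,r=ray(d,u,v); return c+r*(z-c[2])/r[2]
def proj(d,P): return cv2.projectPoints(np.array(P,float).reshape(-1,3),d['rvec'],d['tvec'],d['mtx'],d['distortion'])[0][:,0]
E
python3 - <<'E'
from h import *
a=grab('scene','s0');b=grab('side','d0')
for d in(a,b):print(ray(d,256,192))
print(telemetry.state())
cv2.imwrite('pics/both.png',cv2.resize(np.vstack([cv2.imread('pics/s0.png'),cv2.imread('pics/d0.png')]),None,fx=.78,fy=.78))
E
```

```text
pics
(array([952.79654696, 479.15280779, 743.96537536]), array([-0.41054449, -0.46757515, -0.78292975]))
(array([ 135.83056955, -621.70802386,  853.84124486]), array([ 0.43936631,  0.60664203, -0.66254771]))
{'time_s': 0.1, 'qpos': array([ 7.24209242e+01,  1.83440241e+01,  8.96992347e+01,  9.55876757e-05,
        7.20422471e+01, -1.14845348e+00]), 'qvel': array([ 0.04089724, -0.07422328, -0.23049396, -0.00528206,  0.02479864,
       -0.02998246]), 'effort': array([ 1.83320168e-03, -4.13330948e+01, -2.32511079e+01,  7.29749235e-02,
        4.22005286e-02, -2.58833126e-05]), 'ee_pos': array([162.53965791, 551.11829061, 235.24518613]), 'ee_rot': array([-1.79914513e+02, -1.80465841e-03,  1.63569347e+02]), 'force': array([ 0.07020396, -0.66684268,  0.31420728]), 'torque': array([-0.00030331,  0.02428802,  0.0306408 ]), 'gripper_width': 91.42937554175602}
```

View pics/s0.png

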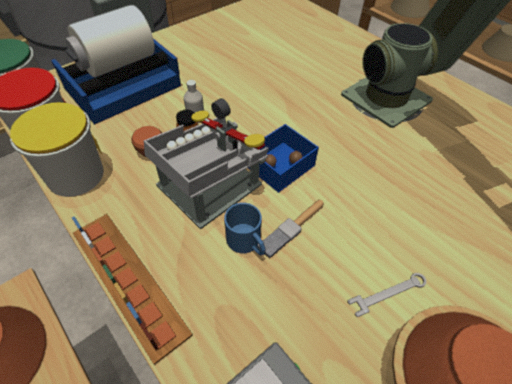

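View pics/d0.png

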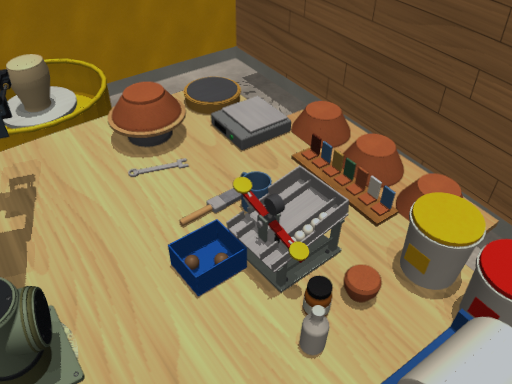

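The scene view shows the feeder near (205,165) and the tub near (285,155). In the side view the tub is at (207,257), the gate pads are at (243,185) and (299,250), and the jar (318,292) and bottle (314,330) are on the right. I'll enlarge both.

Run:
```python
import cv2
a=cv2.imread('pics/s0.png')[85:255,130:330];b=cv2.imread('pics/d0.png')[160:360,155:395]
cv2.imwrite('pics/c1.png',cv2.resize(a,None,fx=3.5,fy=3.5,interpolation=2))
cv2.imwrite('pics/c2.png',cv2.resize(b,None,fx=3,fy=3,interpolation=2))
```

```text
(no output)
```

View pics/c1.png

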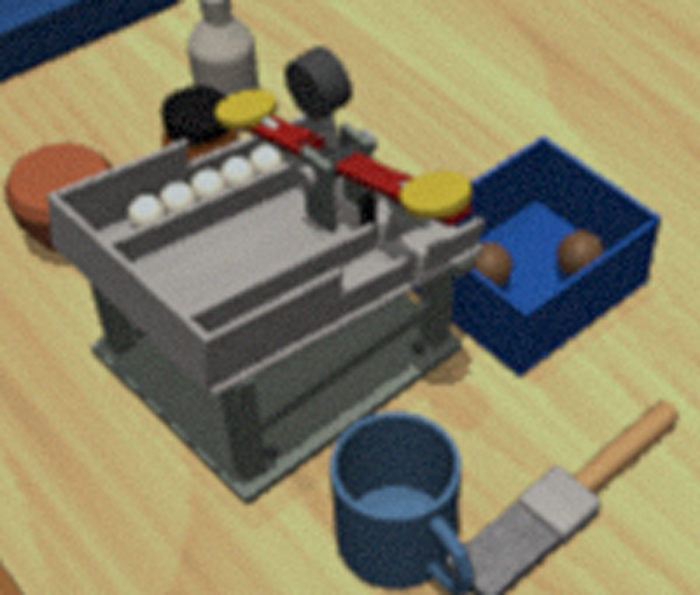

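View pics/c2.png

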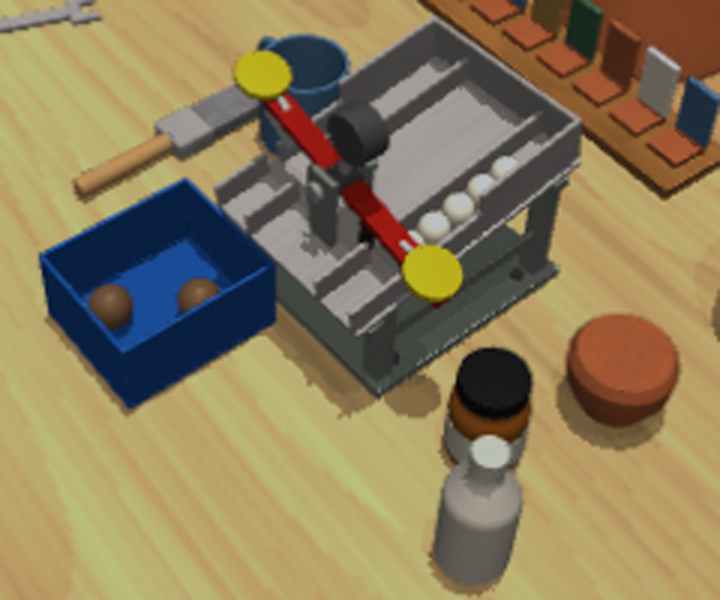

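Tub rim corners, pads, plate corners, jar and bottle are all readable in both crops, for example rim corners (42,258), (186,182), (273,266) and (125,350) in the side crop. Next I convert them to world coordinates.

Run:
```python
from h import *
s,d=load('s0'),load('d0')
S=lambda u,v,z:at_z(s,130+u/3.5,85+v/3.5,z)
D=lambda u,v,z:at_z(d,155+u/3,160+v/3,z)
np.set_printoptions(precision=1,suppress=True)
for n,r in dict(tubD=[D(42,258,70),D(186,182,70),D(273,266,70),D(125,350,70)],
 tubS=[S(544,140,70),S(658,218,70)],tubSbase=[S(520,372,0)],tubDbase=[D(132,408,0)],
 padL=[D(263,74,185),S(437,194,185)],padR=[D(432,272,132),S(246,108,132)],
 plateD=[D(380,391,10),D(557,270,10)],plateS=[S(248,492,10),S(97,346,10),S(462,342,10)],
 jar=[D(490,378,85),S(195,110,85)],bottle=[D(490,452,125)],botbase=[D(473,580,0)],mug=[D(305,64,85),S(396,460,85)],
 pot=[D(623,350,60)],balls=[D(107,306,18),D(199,298,18)]).items(): print(n,np.array(r)[:,:2].tolist() if 0 else np.array(r)[:,:2].round().tolist())
```

```text
tubD [[383.0, 57.0], [517.0, 64.0], [524.0, -50.0], [392.0, -56.0]]
tubS [[393.0, -49.0], [386.0, 64.0]]
tubSbase [[517.0, 69.0]]
tubDbase [[391.0, -56.0]]
padL [[569.0, 28.0], [572.0, 37.0]]
padR [[581.0, -163.0], [586.0, -156.0]]
plateD [[549.0, -155.0], [742.0, -143.0]]
plateS [[731.0, 37.0], [743.0, -134.0], [537.0, 27.0]]
jar [[582.0, -232.0], [589.0, -226.0]]
bottle [[521.0, -296.0]]
botbase [[510.0, -312.0]]
mug [[671.0, 116.0], [671.0, 119.0]]
pot [[693.0, -257.0]]
balls [[419.0, 28.0], [483.0, -7.0]]
```

Run:
```python
from h import *
d=load('d0');s=load('s0')
D=lambda u,v,z:at_z(d,155+u/3,160+v/3,z)[:2].round()
S=lambda u,v,z:at_z(s,130+u/3.5,85+v/3.5,z)[:2].round()
print('brush handle end',D(80,187,8),S(670,410,8),'ferrule',D(165,135,8))
a=np.radians(3.8);O=np.array([577,-60.])
R=np.array([[np.cos(a),-np.sin(a)],[np.sin(a),np.cos(a)]])
p=telemetry.state()['ee_pos'][:2]
print('tcp in feeder',R.T@(p-O))
for n,x in dict(tubcorn=(524,-50),t2=(390,60),mug=(671,117),brushend=D(80,187,8),tub=(454,5)).items(): print(n,(R.T@(np.array(x)-O)).round())
```

```text
brush handle end [468. 165.] [463. 164.] ferrule [563. 180.]
tcp in feeder [-373.04794516  637.24263111]
tubcorn [-52.  13.]
t2 [-179.  132.]
mug [106. 170.]
brushend [-94. 232.]
tub [-118.   73.]
```

```bash
python3 -m inch '[{"yaw":-0.8},{"yaw":-0.8},{"yaw":-0.8},{"yaw":-0.8},{"yaw":-0.84,"gripper":-1},{"x":-1.6,"y":-2.9,"gripper":-1},{"x":-1.6,"y":-2.9},{"x":-1.6,"y":-2.9},{"x":-1.6,"y":-2.9},{"x":-1.6,"y":-2.9},{"x":-1.6,"y":-2.9},{"x":-1.6,"y":-2.9}]' 10 && python3 -m inch '[{"x":-1.6,"y":-2.9,"gripper":-1},{"x":-1.6,"y":-2.9},{"x":-1.6,"y":-2.9},{"x":-1.6,"y":-2.9},{"x":-1.6,"y":-2.9},{"x":-1.6,"y":-2.9},{"x":-1.6,"y":-2.9},{"x":-1.6,"y":-2.9},{"x":-1.6,"y":-2.9},{}]'
cat > w.py <<'E'
from h import *
a=np.radians(3.8);O=np.array([577,-60.])
R=np.array([[np.cos(a),-np.sin(a)],[np.sin(a),np.cos(a)]])
s=telemetry.state()
print('t',s['time_s'],'feeder',(R.T@(s['ee_pos'][:2]-O)).round(1),'z',s['ee_pos'][2].round(1),'rot',s['ee_rot'].round(1),'F',s['force'].round(1),'w',s['gripper_width'])
E
python3 w.py
```

```text
t 0.1 feeder [-373.   637.2] z 235.2 rot [-179.9   -0.   163.6] F [ 0.1 -0.7  0.3] w 91.42937554175602invalid input
```

```bash
python3 -m inch '[{"x":0,"y":0,"z":0,"yaw":-0.8,"gripper":-1}]' 10; echo; python3 -m inch '[{"x":0,"y":0,"z":0,"yaw":-0.8,"gripper":-1}]'
```

```text
time_s: 0.18
ee_pos: [162.6, 551.2, 235.4]
ee_rot: [-179.9, -0.0, 167.6]
force: [0.4, 0.6, 0.4]
gripper_width: 87.2

time_s: 0.27
ee_pos: [162.6, 551.2, 235.4]
ee_rot: [-179.9, -0.0, 171.8]
force: [0.7, 0.3, 0.5]
gripper_width: 80.6
```

All five keys are required in every row.

```bash
python3 -m inch '[{"x":0,"y":0,"z":0,"yaw":-0.8,"gripper":-1},{"x":0,"y":0,"z":0,"yaw":-0.8,"gripper":-1},{"x":0,"y":0,"z":0,"yaw":-0.84,"gripper":-1},{"x":-1.6,"y":-2.9,"z":0,"yaw":0,"gripper":-1},{"x":-1.6,"y":-2.9,"z":0,"yaw":0,"gripper":-1},{"x":-1.6,"y":-2.9,"z":0,"yaw":0,"gripper":-1},{"x":-1.6,"y":-2.9,"z":0,"yaw":0,"gripper":-1},{"x":-1.6,"y":-2.9,"z":0,"yaw":0,"gripper":-1},{"x":-1.6,"y":-2.9,"z":0,"yaw":0,"gripper":-1},{"x":-1.6,"y":-2.9,"z":0,"yaw":0,"gripper":-1},{"x":-1.6,"y":-2.9,"z":0,"yaw":0,"gripper":-1},{"x":-1.6,"y":-2.9,"z":0,"yaw":0,"gripper":-1}]' && python3 -m inch '[{"x":-1.6,"y":-2.9,"z":0,"yaw":0,"gripper":-1},{"x":-1.6,"y":-2.9,"z":0,"yaw":0,"gripper":-1},{"x":-1.6,"y":-2.9,"z":0,"yaw":0,"gripper":-1},{"x":-1.6,"y":-2.9,"z":0,"yaw":0,"gripper":-1},{"x":-1.6,"y":-2.9,"z":0,"yaw":0,"gripper":-1},{"x":-1.6,"y":-2.9,"z":0,"yaw":0,"gripper":-1},{"x":0,"y":0,"z":0,"yaw":0,"gripper":-1},{"x":0,"y":0,"z":0,"yaw":0,"gripper":-1}]' >/dev/null
cat > w.py <<'E'
from h import *
a=np.radians(3.8);O=np.array([577,-60.])
R=np.array([[np.cos(a),-np.sin(a)],[np.sin(a),np.cos(a)]])
s=telemetry.state()
print('t',s['time_s'],'feeder',(R.T@(s['ee_pos'][:2]-O)).round(1),'z',s['ee_pos'][2].round(1),'rot',s['ee_rot'].round(1),'F',s['force'].round(1),'w',s['gripper_width'])
E
python3 w.py
```

```text
time_s: 1.27
ee_pos: [323.8, 298.9, 235.7]
ee_rot: [-180.0, -0.0, -176.2]
force: [0.1, -0.4, -0.2]
gripper_width: 1.5
t 1.9333 feeder [-132.9  201.4] z 235.5 rot [ 1.800e+02 -1.000e-01 -1.764e+02] F [-0.2  0.4 -0.4] w 0.33304456437306207
```

```bash
python3 -m inch '[{"x":-1.5,"y":-3.1,"z":0,"yaw":0,"gripper":-1},{"x":0,"y":0,"z":2.5,"yaw":0,"gripper":-1},{"x":0,"y":0,"z":2.5,"yaw":0,"gripper":-1},{"x":0,"y":0,"z":2.5,"yaw":0,"gripper":-1},{"x":0,"y":0,"z":2.5,"yaw":0,"gripper":-1},{"x":0,"y":0,"z":2.5,"yaw":0,"gripper":-1},{"x":0,"y":0,"z":2.5,"yaw":0,"gripper":-1},{"x":0,"y":0,"z":2.5,"yaw":0,"gripper":-1},{"x":0,"y":0,"z":1.8,"yaw":0,"gripper":-1},{"x":0,"y":0,"z":0,"yaw":0,"gripper":-1},{"x":0,"y":0,"z":0,"yaw":0,"gripper":-1}]' >/dev/null; python3 w.py; python3 -c "
from h import *
grab('side','d1')
cv2.imwrite('pics/c3.png',cv2.resize(cv2.imread('pics/d1.png')[130:330,130:370],None,fx=3,fy=3,interpolation=2))"
```

```text
t 2.85 feeder [-119.1  172.4] z 42.5 rot [-1.800e+02 -1.000e-01 -1.762e+02] F [-0.1  1.2  0.4] w 0.41976238669595617
```

View pics/c3.png

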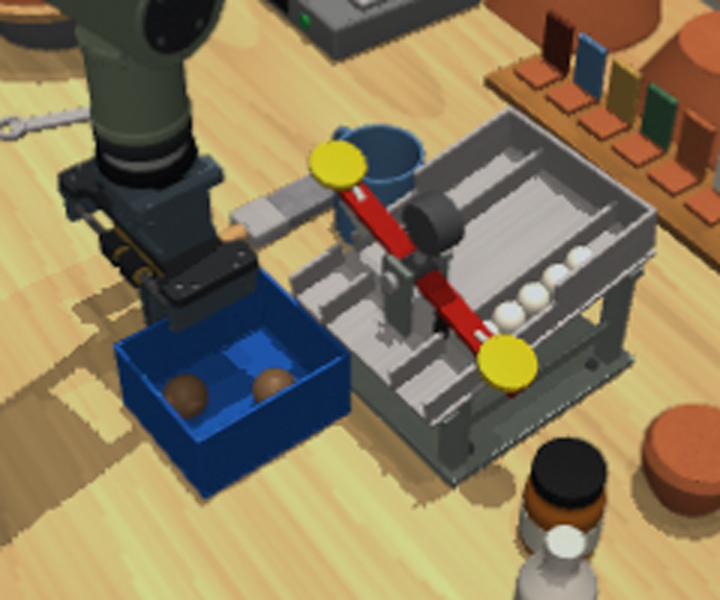

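The fingers (about (215,300) in the crop) stand just behind the tub's left wall, clear of the brush handle and mug. I start the push.

```bash
python3 -m inch '[{"x":0,"y":-1,"z":0,"yaw":0,"gripper":-1},{"x":0,"y":-1,"z":0,"yaw":0,"gripper":-1},{"x":0,"y":-0.6,"z":0,"yaw":0,"gripper":-1},{"x":0,"y":-0.7,"z":0,"yaw":0,"gripper":-1},{"x":0,"y":-0.8,"z":0,"yaw":0,"gripper":-1},{"x":0,"y":-0.8,"z":0,"yaw":0,"gripper":-1},{"x":0,"y":-0.8,"z":0,"yaw":0,"gripper":-1},{"x":0,"y":-0.8,"z":0,"yaw":0,"gripper":-1},{"x":0,"y":-0.8,"z":0,"yaw":0,"gripper":-1},{"x":0,"y":-0.8,"z":0,"yaw":0,"gripper":-1},{"x":0,"y":-0.8,"z":0,"yaw":0,"gripper":-1},{"x":0,"y":-0.6,"z":0,"yaw":0,"gripper":-1}]' ; python3 w.py; python3 -c "
from h import *
grab('side','d2')
cv2.imwrite('pics/c4.png',cv2.resize(cv2.imread('pics/d2.png')[130:330,130:370],None,fx=3,fy=3,interpolation=2))"
```

```text
time_s: 3.9
ee_pos: [454.8, 8.1, 44.1]
ee_rot: [179.9, 0.2, -176.4]
force: [-0.1, 5.6, 5.1]
gripper_width: 0.5
t 3.9 feeder [-117.4   76. ] z 44.1 rot [ 179.9    0.2 -176.4] F [-0.1  5.6  5.1] w 0.4824289468995308
```

View pics/c4.png

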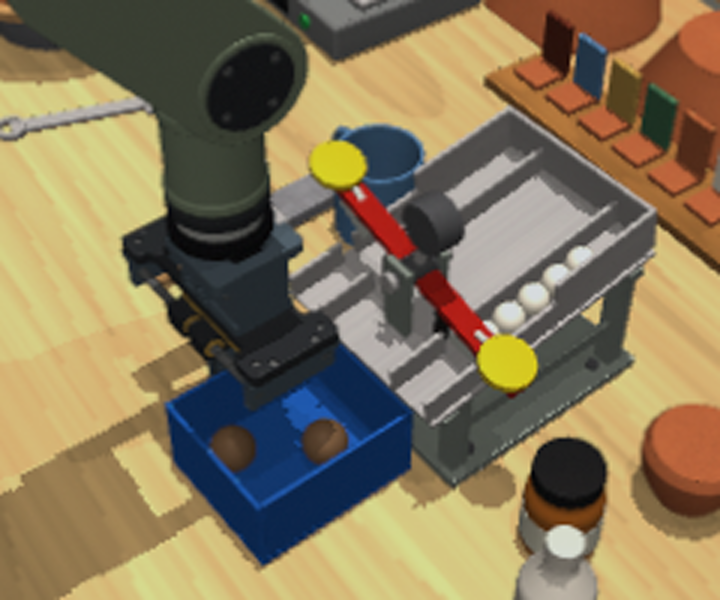

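The tub slides square, with its near bottom corner now at (265,563). I continue the last 60 mm or so.

```bash
python3 -m inch '[{"x":0,"y":-0.7,"z":0,"yaw":0,"gripper":-1},{"x":0,"y":-0.7,"z":0,"yaw":0,"gripper":-1},{"x":0,"y":-0.7,"z":0,"yaw":0,"gripper":-1},{"x":0,"y":-0.7,"z":0,"yaw":0,"gripper":-1},{"x":0,"y":-0.7,"z":0,"yaw":0,"gripper":-1},{"x":0,"y":-0.7,"z":0,"yaw":0,"gripper":-1},{"x":0,"y":-0.6,"z":0,"yaw":0,"gripper":-1},{"x":0,"y":-0.5,"z":0,"yaw":0,"gripper":-1},{"x":0,"y":-0.3,"z":0,"yaw":0,"gripper":-1},{"x":0,"y":0,"z":0,"yaw":0,"gripper":-1},{"x":0,"y":0,"z":0,"yaw":0,"gripper":-1}]' ; python3 w.py; python3 -c "
from h import *
grab('side','d3')
cv2.imwrite('pics/c5.png',cv2.resize(cv2.imread('pics/d3.png')[150:350,150:390],None,fx=3,fy=3,interpolation=2))"
```

```text
time_s: 4.87
ee_pos: [457.9, -47.8, 43.4]
ee_rot: [-180.0, 0.1, -176.3]
force: [0.0, 2.5, 2.4]
gripper_width: 0.4
t 4.8667 feeder [-118.   20.] z 43.4 rot [-1.800e+02  1.000e-01 -1.763e+02] F [0.  2.5 2.4] w 0.3806986394975246
```

View pics/c5.png

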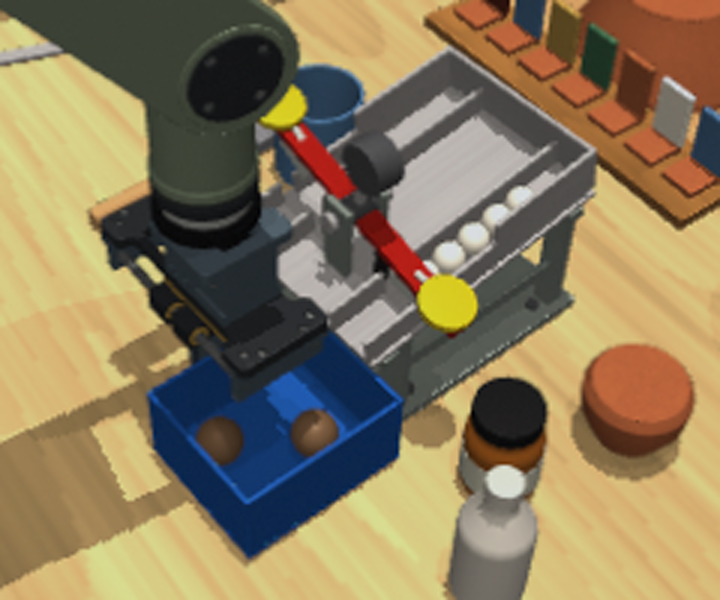

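Run:
```python
from h import *
d=load('d3');a=np.radians(3.8);O=np.array([577,-60.])
R=np.array([[np.cos(a),-np.sin(a)],[np.sin(a),np.cos(a)]])
f=lambda u,v,z:R.T@(at_z(d,150+u/3,150+v/3,z)[:2]+[0,4]-O)
l,r,n=f(150,398,70),f(402,402,70),f(247,500,70)
print(l,r,n,'centre',(l+r)/2,'yaw',np.degrees(np.arctan2(*(r-n)[::-1])),np.degrees(np.arctan2(-(l-n)[0],(l-n)[1])),f(252,555,0))
```

```text
[-187.91565258    2.63123765] [ -50.34176265 -111.18512204] [-184.77461827 -107.43188456] centre [-119.12870762  -54.27694219] yaw -1.5992282432946319 1.6346908198516452 [-183.17936503 -108.23846328]
```

The tub is about 11 mm from its place, square within about 1.6 degrees. I'll nudge it 5 mm more, back off, rise and turn.

```bash
python3 -m inch '[{"x":0,"y":-0.4,"z":0,"yaw":0,"gripper":-1},{"x":0,"y":-0.3,"z":0,"yaw":0,"gripper":-1},{"x":0,"y":0,"z":0,"yaw":0,"gripper":-1},{"x":0,"y":0,"z":0,"yaw":0,"gripper":-1},{"x":0,"y":1.0,"z":0,"yaw":0,"gripper":-1},{"x":0,"y":2.0,"z":0,"yaw":0,"gripper":-1},{"x":0,"y":1.0,"z":0,"yaw":0,"gripper":-1},{"x":0,"y":0,"z":-2.8,"yaw":0,"gripper":-1},{"x":0,"y":0,"z":-2.8,"yaw":0,"gripper":-1},{"x":0,"y":0,"z":-2.8,"yaw":0,"gripper":-1},{"x":0,"y":0,"z":-2.8,"yaw":0,"gripper":-1},{"x":0,"y":0,"z":-2.8,"yaw":0,"gripper":-1}]'; python3 -m inch '[{"x":0,"y":0,"z":-2.8,"yaw":0,"gripper":-1},{"x":0,"y":0,"z":-2.8,"yaw":0,"gripper":-1},{"x":0,"y":0,"z":-2.8,"yaw":1,"gripper":-1},{"x":0,"y":0,"z":0,"yaw":1,"gripper":-1},{"x":0,"y":0,"z":0,"yaw":1,"gripper":-1},{"x":0,"y":0,"z":0,"yaw":1,"gripper":-1},{"x":0,"y":0,"z":0,"yaw":1,"gripper":-1},{"x":0,"y":0,"z":0,"yaw":1,"gripper":-1},{"x":0,"y":0,"z":0,"yaw":1,"gripper":-1},{"x":0,"y":0,"z":0,"yaw":1,"gripper":-1},{"x":0,"y":0,"z":0,"yaw":1,"gripper":-1},{"x":0,"y":0,"z":0,"yaw":1,"gripper":-1}]' >/dev/null;  python3 -m inch '[{"x":0,"y":0,"z":0,"yaw":1,"gripper":-1},{"x":0,"y":0,"z":0,"yaw":1,"gripper":-1},{"x":0,"y":0,"z":0,"yaw":1,"gripper":-1},{"x":0,"y":0,"z":0,"yaw":1,"gripper":-1},{"x":0,"y":0,"z":0,"yaw":1,"gripper":-1},{"x":0,"y":0,"z":0,"yaw":1,"gripper":-1},{"x":0,"y":0,"z":0,"yaw":1,"gripper":-1},{"x":0,"y":0,"z":0,"yaw":1,"gripper":-1},{"x":0,"y":0,"z":0,"yaw":0,"gripper":-1},{"x":0,"y":0,"z":0,"yaw":0,"gripper":-1}]' >/dev/null; python3 w.py; python3 -c "
from h import *
grab('side','d4');grab('scene','s4')
a=cv2.resize(cv2.imread('pics/d4.png')[150:310,150:350],None,fx=2,fy=2,interpolation=2)
b=cv2.resize(cv2.imread('pics/s4.png')[85:245,140:340],None,fx=2,fy=2,interpolation=2)
cv2.imwrite('pics/c6.png',cv2.resize(np.hstack([a,b]),None,fx=1,fy=1))"
```

```text
time_s: 5.92
ee_pos: [454.9, -14.1, 184.0]
ee_rot: [-180.0, -0.1, -176.2]
force: [0.0, 0.5, 0.5]
gripper_width: 0.2
t 7.75 feeder [-118.5   53.7] z 266.6 rot [-180.     0.    93.9] F [ 0.1 -0.8 -0.4] w 0.5119705967729197
```

View pics/c6.png

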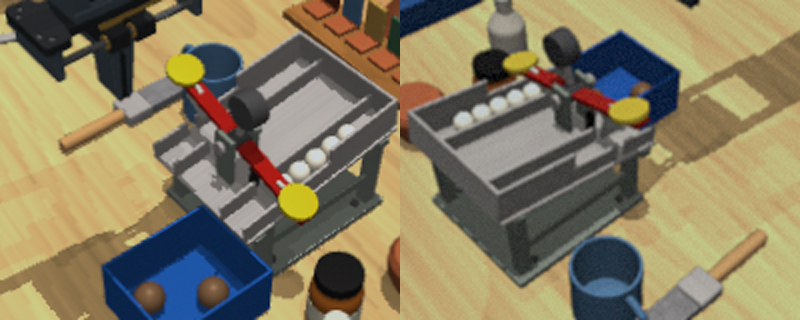

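```bash
python3 - <<'E'
from h import *
d=load('d4');a=np.radians(3.8);O=np.array([577,-60.])
R=np.array([[np.cos(a),-np.sin(a)],[np.sin(a),np.cos(a)]])
f=lambda u,v,z:R.T@(at_z(d,150+u/2,150+v/2,z)[:2]+[0,4]-O)
print(f(104,267,70),f(271,267,70),f(203,208,70),'c',(f(104,267,70)+f(271,267,70))/2)
E
python3 -m inch '[{"x":0.6,"y":1.6,"z":0,"yaw":0,"gripper":-1},{"x":0.6,"y":1.7,"z":0,"yaw":0,"gripper":-1},{"x":0.6,"y":1.7,"z":0,"yaw":0,"gripper":-1},{"x":0.6,"y":1.7,"z":0,"yaw":0,"gripper":-1},{"x":0.6,"y":1.7,"z":0,"yaw":0,"gripper":-1},{"x":0.6,"y":1.7,"z":0,"yaw":0,"gripper":-1},{"x":0.6,"y":1.7,"z":0,"yaw":0,"gripper":-1},{"x":0,"y":0,"z":0,"yaw":0,"gripper":-1},{"x":0,"y":0,"z":0,"yaw":0,"gripper":-1}]'; python3 w.py
```

```text
[-185.80897496   -1.82311213] [ -46.97622066 -112.19916108] [-51.90681909  -2.8095263 ] c [-116.39259781  -57.01113661]
time_s: 8.6
ee_pos: [570.5, 35.4, 266.3]
ee_rot: [-179.9, 0.0, 93.9]
force: [-0.2, 0.3, -0.3]
gripper_width: 0.2
t 8.6 feeder [-0.2 95.6] z 266.3 rot [-179.9    0.    93.9] F [-0.2  0.3 -0.3] w 0.2091968636724203
```

The tub centre measures (-116,-57), about 7 mm off its place. The tool is at (0,96) over the pad, so I press: 5 cm fast, then slowly to TCP z of about 160.

```bash
python3 -m inch '[{"x":0,"y":0,"z":2.0,"yaw":0,"gripper":-1},{"x":0,"y":0,"z":2.0,"yaw":0,"gripper":-1},{"x":0,"y":0,"z":1.0,"yaw":0,"gripper":-1},{"x":0,"y":0,"z":0.5,"yaw":0,"gripper":-1},{"x":0,"y":0,"z":0.5,"yaw":0,"gripper":-1},{"x":0,"y":0,"z":0.5,"yaw":0,"gripper":-1},{"x":0,"y":0,"z":0.5,"yaw":0,"gripper":-1},{"x":0,"y":0,"z":0.5,"yaw":0,"gripper":-1},{"x":0,"y":0,"z":0.5,"yaw":0,"gripper":-1}]'; python3 -m inch '[{"x":0,"y":0,"z":0.5,"yaw":0,"gripper":-1},{"x":0,"y":0,"z":0.5,"yaw":0,"gripper":-1},{"x":0,"y":0,"z":0.5,"yaw":0,"gripper":-1},{"x":0,"y":0,"z":0.5,"yaw":0,"gripper":-1},{"x":0,"y":0,"z":0.5,"yaw":0,"gripper":-1},{"x":0,"y":0,"z":0.5,"yaw":0,"gripper":-1},{"x":0,"y":0,"z":0,"yaw":0,"gripper":-1},{"x":0,"y":0,"z":0,"yaw":0,"gripper":-1},{"x":0,"y":0,"z":0,"yaw":0,"gripper":-1},{"x":0,"y":0,"z":0,"yaw":0,"gripper":-1}]'; python3 -c "
from h import *
grab('side','d5');grab('scene','s5')
a=cv2.resize(cv2.imread('pics/d5.png')[150:310,150:350],None,fx=2,fy=2,interpolation=2)
b=cv2.resize(cv2.imread('pics/s5.png')[85:245,140:340],None,fx=2,fy=2,interpolation=2)
cv2.imwrite('pics/c7.png',cv2.resize(np.hstack([a,b]),None,fx=1,fy=1))"
```

```text
time_s: 9.35
ee_pos: [570.8, 35.2, 186.9]
ee_rot: [179.9, -0.0, 93.8]
force: [-0.6, 0.8, 0.6]
gripper_width: 0.8
time_s: 10.18
ee_pos: [570.5, 35.1, 158.9]
ee_rot: [179.9, 0.0, 93.8]
force: [-3.3, -0.6, 12.0]
gripper_width: 0.4
```

View pics/c7.png

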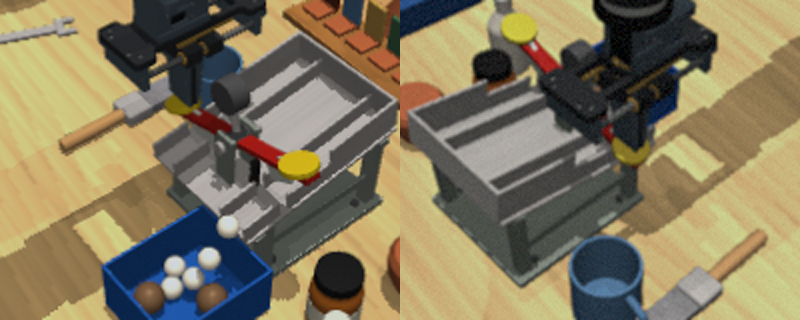

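The gate is over: the right pad is up at (299,163) in the left crop. Four white balls are in the tub and the fifth is dropping at (228,226). I retract and check.

```bash
python3 -m inch '[{"x":0,"y":0,"z":-1,"yaw":0,"gripper":-1},{"x":0,"y":0,"z":-2,"yaw":0,"gripper":-1},{"x":0,"y":0,"z":-2.5,"yaw":0,"gripper":-1},{"x":0,"y":0,"z":-2.5,"yaw":0,"gripper":-1},{"x":0,"y":0,"z":-2.5,"yaw":0,"gripper":-1},{"x":2.5,"y":0,"z":0,"yaw":0,"gripper":-1},{"x":2.5,"y":0,"z":0,"yaw":0,"gripper":-1},{"x":2.5,"y":0,"z":0,"yaw":0,"gripper":-1},{"x":2.5,"y":0,"z":0,"yaw":0,"gripper":-1},{"x":2.5,"y":0,"z":0,"yaw":0,"gripper":-1},{"x":0,"y":0,"z":0,"yaw":0,"gripper":-1},{"x":0,"y":0,"z":0,"yaw":0,"gripper":-1}]'; python3 -m inch '[{"x":0,"y":0,"z":0,"yaw":0,"gripper":-1},{"x":0,"y":0,"z":0,"yaw":0,"gripper":-1},{"x":0,"y":0,"z":0,"yaw":0,"gripper":-1},{"x":0,"y":0,"z":0,"yaw":0,"gripper":-1},{"x":0,"y":0,"z":0,"yaw":0,"gripper":-1},{"x":0,"y":0,"z":0,"yaw":0,"gripper":-1},{"x":0,"y":0,"z":0,"yaw":0,"gripper":-1},{"x":0,"y":0,"z":0,"yaw":0,"gripper":-1},{"x":0,"y":0,"z":0,"yaw":0,"gripper":-1},{"x":0,"y":0,"z":0,"yaw":0,"gripper":-1},{"x":0,"y":0,"z":0,"yaw":0,"gripper":-1},{"x":0,"y":0,"z":0,"yaw":0,"gripper":-1}]' ;python3 -c "
from h import *
grab('side','d6')
cv2.imwrite('pics/c8.png',cv2.resize(cv2.imread('pics/d6.png')[150:350,150:390],None,fx=3,fy=3,interpolation=2))"
```

```text
time_s: 11.28
ee_pos: [562.1, 160.8, 261.8]
ee_rot: [-180.0, 0.0, 93.9]
force: [0.6, -1.2, 0.7]
gripper_width: 0.2
time_s: 12.28
ee_pos: [562.3, 160.0, 261.9]
ee_rot: [180.0, -0.0, 93.8]
force: [-0.6, -0.5, -0.3]
gripper_width: 0.9
```

View pics/c8.png

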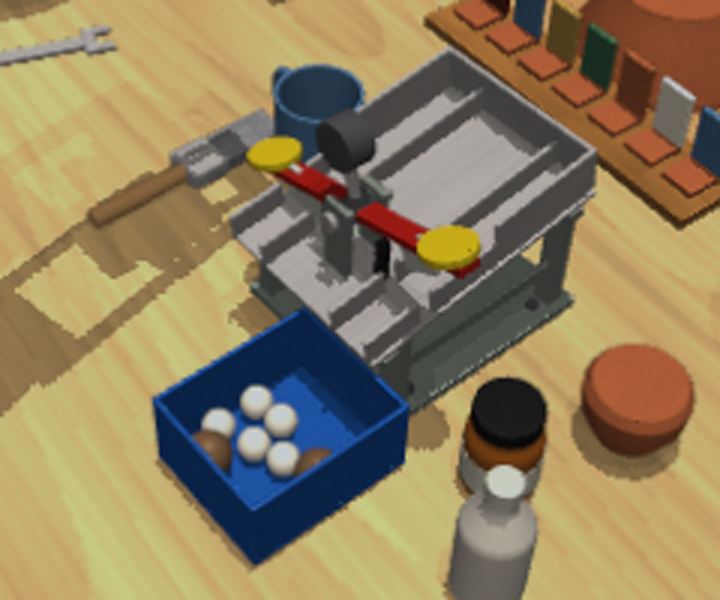

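All five white and both brown balls lie in the tub. A quick numeric check of the gate and tub follows, then hand-in.

Run:
```python
from h import *
d=load('d6');a=np.radians(3.8);O=np.array([577,-60.])
R=np.array([[np.cos(a),-np.sin(a)],[np.sin(a),np.cos(a)]])
f=lambda u,v,z:(R.T@(at_z(d,150+u/3,150+v/3,z)[:2]+[0,4]-O)).round(1)
print('padL',f(274,154,132),'exp 0,99.6','padR',f(448,245,185),'exp 0,-93','tub',(f(155,402,70)+f(407,407,70))/2)
print(env.job_done())
```

```text
padL [-3.3 96.3] exp 0,99.6 padR [ -1.7 -93.9] exp 0,-93 tub [-118.8  -59.6]
the job is handed in; nothing more can be done
None
```

I slid the tub about 130 mm sideways with the closed fingers until it stood under the right-hand spout. I then pressed the raised left pad down from above, backed the arm off and handed the job in at about 12 s. The hand-in gives no verdict.

- **Tub:** the last picture puts its centre at feeder (-119, -60) mm, about 9 mm from its place and within the 32 mm allowed. It looks flat on the table.
- **Balls:** all five white and both brown balls are visible in the tub, and the right lane is empty.
- **Gate:** both pads measure within 5 mm of where they should be with the gate on its other stop.
- **Other objects:** the mug, jar, bottle, pot, brush and spanner look where they were. I checked these by eye only.
- **Disagreements:**
  - The side and scene cameras differed by 4–9 mm in y on the gate's pads, so I averaged them.
  - The wrist force rose to about 12 N at the end of the press, well above the 2 N the gate needs and below the 120 N limit. It was probably the fingers holding the pad on the stop.

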